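# Push a plywood panel home in the squaring jig

## Task

Push the large plywood panel along the bench into the squaring jig, so that it ends with its long edge flush against the long fence and its end butted against the short stop block. It is only to be pushed: it stays flat on the bench, never picked up or tipped. Leave the round tin, the thread cone, the hammer and the small plywood offcut where they are.

Things in the scene. Friction and masses are not known exactly. Their poses are not given: they have to be found in the camera images.
- panel: The large plywood panel, a loose flat rectangular board 90 mm (its x) by 150 mm (its y, the long way) by 18 mm thick, 0.2 to 0.45 kg. Lies flat on the bench on the robot's side of the fence, turned by up to about 25 degrees from the fence. Origin: centre of its underside; z up.
- fence: The long hardwood batten of the jig, screwed to the bench: 540 mm long (its y), 34 mm deep, 24 mm high. Origin: at bench level, midway along its straight front face, the face that looks at the robot. Its x axis points away from the robot, square to that face (the batten fills x = 0 to 34 mm); the panel belongs at negative x against that face.
- stop: The short hardwood stop block of the jig, screwed to the bench against the fence's front face, at its left (+y) end or its right (-y) end, which one varies: 88 mm long square to the fence (its x, same direction as the fence's x), 40 mm wide (its y, along the fence), 24 mm high. Origin: centre of its underside, 230 mm along the fence from the fence's origin and 46 mm in front of its face. The panel's end butts on the block's flat side that looks towards the fence's middle.
- tin: Closed round aluminium tin, 72 mm across, 28 mm high, loose; stands near the fence at the end opposite to the stop, its centre 230 mm along from the fence's middle and 46 mm in front of its face. Origin: centre of its underside. To be left alone.
- cone: Upright cone of grey thread, 60 mm across at the foot, 90 mm high, loose, on the robot's left. Origin: centre of its underside. To be left alone.
- hammer: Hammer lying on the bench on the robot's right, about 240 mm long along its x (handle to -x), loose. Origin: near the middle of its length. To be left alone.
- offcut: Small plywood offcut, 60 mm by 70 mm by 18 mm thick, loose, flat on the bench on the robot's left. Not the panel meant. Origin: centre of its underside. To be left alone.
Not all that is in view belongs to the job. Leave any yellow look-alike of the panel alone.

How it is judged:
At the end, for the whole second after the job is handed in: The panel lies flat and still on the bench, its long edge within 3 mm of the fence's face and parallel to it within 2 degrees, its end within 3 mm of the stop block (x of panel in the frame of fence above -0.048 m and angle between the y axis of panel and the y axis of fence, either way round below 0.035 rad and y of panel in the frame of stop between -0.098 and 0.098 m and height (world z) of panel below 0.003 m and angle between panel's own z axis and vertical below 0.03 rad and linear speed of panel below 0.01 m/s); the robot touches nothing.
It fails at once if the panel is lifted off the bench (more than 6 mm) or tipped (more than 6 degrees) (height (world z) of panel above 0.006 m or angle between panel's own z axis and vertical above 0.105 rad).
It fails at once if the tin, thread cone, hammer or offcut is moved by more than 15 mm (distance of any of tin, cone, hammer, offcut from where it was at the start of the episode above 0.015 m).
It also fails if it takes over 45 s, if anything falls off the work surface, if the arm or the gripper's body presses on something with over 40 N, if the wrist force passes 120 N, or if a joint passes its speed limit or range.

## Robot

A 7-joint arm with a two-finger parallel gripper is mounted at the origin on the work surface. World frame = base frame: x ahead of the robot, y to its left, z up, the work surface at z = 0. Lengths are in m, angles in rad, forces in N, time in s.
With the tool pointing down it reaches from about 0.425 to 0.925 m from the base axis. Payload 6.8 kg.
Tool frame: the origin (TCP) lies midway between the tips of the shut fingers; the grasp point (between the pads) lies 19 mm behind it; y points along the fingers, z is the direction in which the jaws open and shut, and the axes are right-handed (so a half turn about y gives the same grasp; the last joint's range is limited). The gripper opens to 85 mm and grips with 20 to 120 N. Pads are 22 mm wide; open, the fingers measure 114 mm over their backs; the gripper's body (76 mm by 85 mm) begins 54 mm behind the grasp point. The pads swing forward as they close: fully open they stand 13 mm farther back than shut.
Start: joints at [-1.309, 0.477, 0.022, 1.555, -0.011, 1.109, -0.083], TCP at [0.244, 0.629, 0.231] pointing down, gripper open.
Joint ranges: [-2.96, 2.96], [-0.34, 2.1], [-1.41, 1.46], [0.24, 2.44], [-1.37, 4.51], [0.17, 1.92], [-2.96, 2.96]. Speed limits (rad/s): [2.39, 2.39, 3.14, 3.14, 3.14, 3.14, 3.14].

## Interface

Orientations are given as a unit quaternion [w, x, y, z].
In Python, from station import bot gives the robot as it stands. The module is installed in compiled form; this text tells all that it offers.
- The arm moves only by the shell command python3 -m crank 'ROWS' [FORCE]. ROWS is JSON, a list of rows, each an object with "linear": the shift along the tool's x, y, z in m, a list of three; "dr": the turn, a rotation vector about the tool's x, y, z in degrees, a list of three; "hand": the gripper command: -1 is shut, 1 is fully open, values between are in proportion. A call has 1 to 10 rows; each row is the pose to reach, as a shift and turn from the pose commanded when the call began, along the tool's axes at that moment; what a row does not reach only later rows make up. A row lasts 1/12 s, in which the tool goes at most 41.7 mm and 7.16 degrees, less where a joint would pass 70% of its speed; a pose out of reach is approached as far as the arm can. A call with a gripper value outside its range is refused whole. The fingers move at their own pace and stop on an object; FORCE is the grip in N (left out, the last holds). Time passes only in rows, so rows that repeat a pose let the fingers close. It gives the time, the measured TCP pose, the force and the opening at its end, in the units of the state.
- bot.get_obs(): the state, without advancing time (a new reading comes with each control period).
- bot.read_camera(name): name is "scene" or "top"; returns the picture (480x640x3 uint8, blue, green, red); there is no depth.
- bot.camera_params(name): a dict with "K" (3x3 intrinsics, pixels), "k1" (the pictures are not rectified: a ray, as slopes to the right and down, at radius r is drawn at 1 + k1 r^2 times it, then the intrinsics apply), "R" (3x3) and "t" (3): a world point X has camera coordinates R X + t. Camera axes: x right, y down, z forward; pixel columns grow to the right and rows downward; lengths in m; the calibration is good to about 2 mm. A picture is of the moment at which its call begins. camera_params takes no time and is no camera call.
- bot.hand_in(): hands the job in, once; it reports no verdict.
Trained networks look in the newest picture that a camera, given by its name, has taken for a name from the list of things; names that differ only in an ending like _2 or _b are one class to them, and where a whole thing is asked for, a point or a joint stands for the part that bears it (a point fixed in the world has none). Each returns a list of dicts, best first, with "score" (0 to 1); they miss things now and then, are a little off and sometimes report something else, mostly with a low value. They report only what shows in the picture. A call takes as long as a camera call. They do not tell look-alikes from the thing itself.
- bot.search_frame(camera, target): "extent" ([left, top, right, bottom] in pixels, round what is visible of it).
- bot.cut_out(camera, target): "pixels" (480x640 bool, what is visible of it) and "extent" ([left, top, right, bottom] in pixels, round what is visible of it).
- bot.place_of(camera, target): "xy" ([column, row] in pixels: a listed point, or the origin of a listed thing).
The state is a dict: "t": time; "q": joint angles; "joint_vel": joint speeds; "joint_torque": joint torques, N m; "eef_pos": TCP position; "tool_rot": TCP orientation; "contact_force": force on the tool from outside, world axes, zero at the start; "torque": the same for the moment, N m; "gripper_width": opening from 0.0 (shut) to 1.0 (fully open).
Only numpy, scipy, OpenCV 4.12 (cv2) and the standard library are available. Lean on these libraries where they do the work, as an engineer would, in place of code of your own. Each camera call takes 0.05 s, during which the arm holds its last target. There are 200 camera calls.

## Working session

There is one attempt and no reset: what is moved stays moved. The work goes in short steps, Python scripts to look and compute and a shell command to move; the robot and the scene stay as the last step left them, time stands still between calls to the robot, and variables do not carry over. Pictures are saved under pics/ and viewed, about 8 in all and at most 12, crops included, and the job is handed in when it is done.

```bash
mkdir -p pics
cat > h.py <<'E'
import numpy as np, cv2
from station import bot
from scipy.spatial.transform import Rotation as Rt
def w2p(cam,X):
    c=bot.camera_params(cam);X=np.atleast_2d(X)@np.array(c["R"]).T+c["t"]
    s=X[:,:2]/X[:,2:];s=s*(1+c["k1"]*(s**2).sum(1,keepdims=True))
    K=np.array(c["K"]);return s@K[:2,:2].T+K[:2,2]
def p2w(cam,uv,z):
    c=bot.camera_params(cam);K=np.array(c["K"]);R=np.array(c["R"])
    d=(np.atleast_2d(uv)-K[:2,2])@np.linalg.inv(K[:2,:2]).T;s=d.copy()
    for _ in range(20): s=d/(1+c["k1"]*(s**2).sum(1,keepdims=True))
    r=np.c_[s,np.ones(len(s))]@R;o=-R.T@c["t"]
    return o+r*((z-o[2])/r[:,2])[:,None]
def rot(): 
    q=bot.get_obs()["tool_rot"];return Rt.from_quat([q[1],q[2],q[3],q[0]]).as_matrix()
E
python3 - <<'E'
from h import *
np.set_printoptions(precision=4,suppress=True)
o=bot.get_obs();print(o["t"],o["eef_pos"],o["contact_force"]);print(rot())
for c in("top","scene"):
    cv2.imwrite(f"pics/{c}0.png",bot.read_camera(c))
    p=bot.camera_params(c);print(c,-np.array(p["R"]).T@p["t"])
for n in("panel","fence","stop","tin","cone","hammer","offcut"):
    for d in bot.cut_out("top",n)[:3]:
        u=d["pixels"].astype(np.uint8);r=cv2.minAreaRect(cv2.findNonZero(u));z={"panel":.018,"fence":.024,"stop":.024,"tin":.028,"offcut":.018}.get(n,0.01)
        print(n,round(d["score"],2),d["extent"],"\n",p2w("top",cv2.boxPoints(r),z)[:,:2].tolist() if 0 else np.round(p2w("top",cv2.boxPoints(r),z)[:,:2],3).tolist())
E
```

```text
0.0 [0.2438 0.6288 0.2303] [ 0.0473  0.4618 -0.4039]
[[ 0.9324 -0.0005  0.3614]
 [-0.3614 -0.0018  0.9324]
 [ 0.0002 -1.     -0.0019]]
top [ 0.3638 -0.0208  1.196 ]
scene [1.2216 0.4024 1.0561]
panel 0.96 [250.3, 234.2, 330.6, 295.0] 
 [[0.549, 0.124], [0.596, -0.023], [0.507, -0.05], [0.461, 0.095]]
panel 0.95 [193.0, 308.0, 254.0, 391.8] 
 [[0.409, 0.243], [0.433, 0.152], [0.287, 0.111], [0.264, 0.2]]
panel 0.85 [263.9, 105.8, 341.2, 158.6] 
 [[0.788, 0.098], [0.881, 0.084], [0.852, -0.065], [0.76, -0.049]]
fence 0.87 [173.1, 188.6, 427.2, 215.0] 
 [[0.675, 0.296], [0.699, -0.247], [0.657, -0.248], [0.633, 0.292]]
fence 0.5 [250.4, 235.9, 330.4, 291.0] 
 [[0.55, 0.122], [0.595, -0.023], [0.505, -0.05], [0.461, 0.093]]
stop 0.94 [182.6, 208.6, 204.4, 252.8] 
 [[0.639, 0.275], [0.639, 0.23], [0.546, 0.225], [0.546, 0.269]]
tin 0.63 [394.5, 209.8, 428.1, 242.9] 
 [[0.614, -0.158], [0.666, -0.209], [0.616, -0.257], [0.565, -0.206]]
cone 0.65 [105.2, 223.6, 135.4, 255.3] 
 [[0.584, 0.452], [0.628, 0.413], [0.576, 0.356], [0.533, 0.395]]
hammer 0.91 [469.8, 216.6, 513.2, 333.4] 
 [[0.636, -0.343], [0.637, -0.437], [0.395, -0.426], [0.394, -0.335]]
offcut 0.75 [119.1, 281.3, 162.6, 316.8] 
 [[0.461, 0.391], [0.49, 0.324], [0.432, 0.296], [0.404, 0.363]]
```

```bash
python3 -c "
import cv2;i=cv2.imread('pics/top0.png')[90:410,90:530];cv2.imwrite('pics/top0c.png',cv2.resize(i,None,fx=1.8,fy=1.8,interpolation=3))"
```

```text
(no output)
```

View pics/top0c.png

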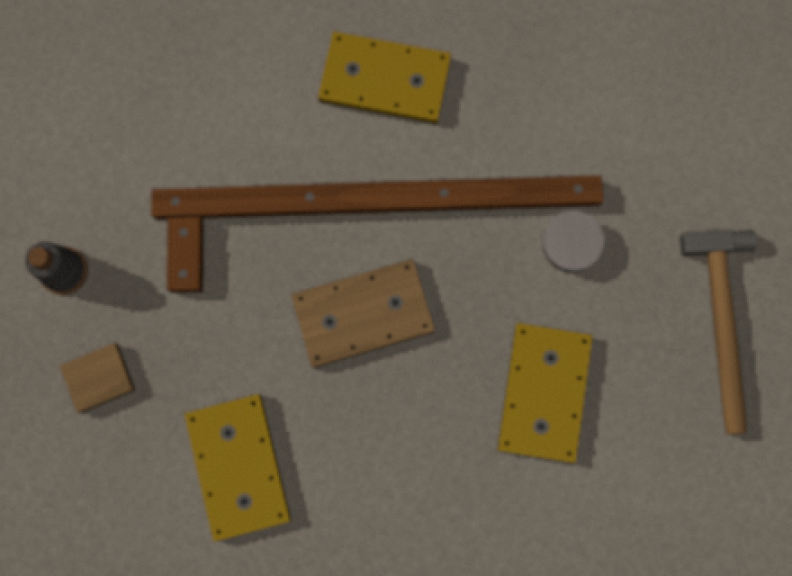

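View pics/scene0.png

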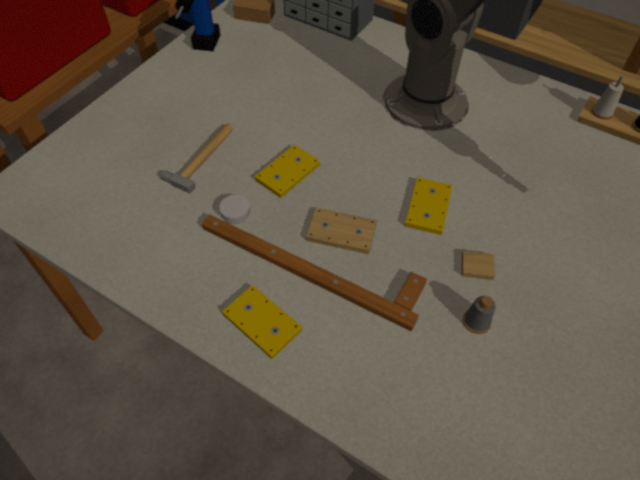

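The panel meant is the bare plywood board at about (291,264) in the top image. The three yellow boards (about (302,132), (223,350), (393,308)) are look-alikes and get left alone, and the small plywood piece at (141,299) is the offcut. The stop is at the fence's +y (left) end at (193,231), and the tin is at the right end at (411,226). Next I'll confirm this in a crop and refine the fence and panel lines.

```bash
cat >> h.py <<'E'
def quad(cam,n,z,near,zhint=None):
    "mask of class n nearest world xy near -> contour polygon (4) in world at z"
    best=None
    for d in bot.cut_out(cam,n):
        m=d["pixels"].astype(np.uint8);M=cv2.moments(m);c=p2w(cam,[M["m10"]/M["m00"],M["m01"]/M["m00"]],z)[0,:2]
        e=np.linalg.norm(c-near)
        if best is None or e<best[0]: best=(e,m)
    cs=max(cv2.findContours(best[1],0,1)[0],key=cv2.contourArea)
    return best[1],p2w(cam,cs[:,0].astype(float),z)[:,:2]
E
python3 - <<'E'
from h import *
np.set_printoptions(precision=4,suppress=True)
im=bot.read_camera("top");cv2.imwrite("pics/c1.png",cv2.resize(im[180:310,170:440],None,fx=2.9,fy=2.9,interpolation=3))
# fence front edge: lower boundary of the mask, base level, for y in -0.22..0.2
m,_=quad("top","fence",.024,np.array([.66,.02]))
lo=[];up=[]
for u in range(215,425,3):
    r=np.where(m[:,u])[0]
    if len(r): lo.append([u,r.max()+.5]);up.append([u,r.min()-.5])
for nm,a,z in(("front base",lo,0),("front if z24",lo,.024),("back top",up,.024)):
    w=p2w("top",np.array(a,float),z);k=np.polyfit(w[:,1],w[:,0],1);k=np.polyfit(*(w[abs(np.polyval(k,w[:,1])-w[:,0])<.004][:,[1,0]].T),1)
    print(nm,"x at y=0:",k[1],"slope",k[0])
m,w=quad("top","panel",.018,np.array([.528,.037]))
r=cv2.minAreaRect((w*1000).astype(np.float32));print("panel",r)
m,w=quad("top","stop",.024,np.array([.59,.25]));print("stop",cv2.minAreaRect((w*1000).astype(np.float32)))
m,w=quad("top","tin",.028,np.array([.61,-.2]));print("tin",w.mean(0))
E
```

```text
front base x at y=0: 0.654683478520718 slope -0.04729162594852499
front if z24 x at y=0: 0.648827356850385 slope -0.04729162594852503
back top x at y=0: 0.686696384652117 slope -0.04787527815116794
panel ((528.0977783203125, 36.211029052734375), (93.0932846069336, 151.5224609375), 17.95119857788086)
stop ((593.4862670898438, 248.7057647705078), (91.76972961425781, 42.63899612426758), 3.4717183113098145)
tin [ 0.6153 -0.2079]
```

View pics/c1.png

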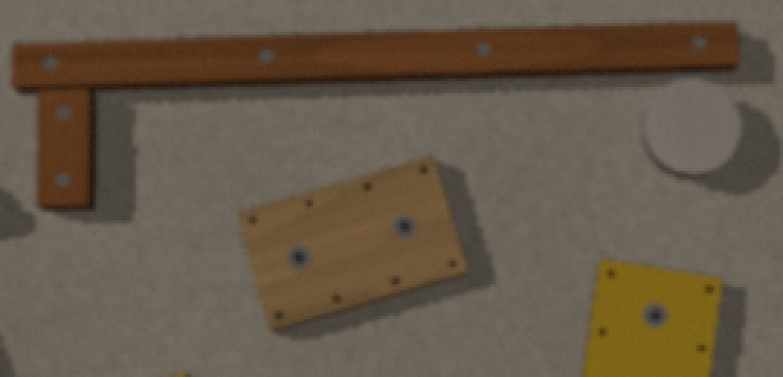

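The crop confirms it: the bare plywood board, with a grain pattern and two dark studs at about (351,242), is the panel. The stop is at the left end and the board is turned about 15° from the fence.

Plan: keep the gripper open with the jaws spread along the fence and push the long edge square onto the fence. Then push the end along to the stop.

```bash
cat > go.py <<'E'
import sys
from h import *
np.set_printoptions(precision=4,suppress=True)
a=np.deg2rad(2.71)
# args: target x y z, tool-z heading (deg from +x world)
o=bot.get_obs();R=rot();p=np.array(o["eef_pos"])
if len(sys.argv)>1:
    x,y,z,h=map(float,sys.argv[1:5]);h=np.deg2rad(h)
    T=np.array([[np.sin(h),0,np.cos(h)],[-np.cos(h),0,np.sin(h)],[0,-1,0]])
    print("linear",R.T@(np.array([x,y,z])-p),"dr",np.rad2deg(Rt.from_matrix(R.T@T).as_rotvec()))
print("t",o["t"],"p",p,"head",np.rad2deg(np.arctan2(R[1,2],R[0,2])),"F",np.array(o["contact_force"]),"w",o["gripper_width"])
E
python3 -m crank '[{"linear":[0.402,0.02,-0.484],"dr":[0,-23.9,0],"hand":1},{"linear":[0.402,0.02,-0.484],"dr":[0,-23.9,0],"hand":1},{"linear":[0.402,0.02,-0.484],"dr":[0,-23.9,0],"hand":1},{"linear":[0.402,0.02,-0.484],"dr":[0,-23.9,0],"hand":1},{"linear":[0.402,0.02,-0.484],"dr":[0,-23.9,0],"hand":1},{"linear":[0.402,0.02,-0.484],"dr":[0,-23.9,0],"hand":1},{"linear":[0.402,0.02,-0.484],"dr":[0,-23.9,0],"hand":1},{"linear":[0.402,0.02,-0.484],"dr":[0,-23.9,0],"hand":1},{"linear":[0.402,0.02,-0.484],"dr":[0,-23.9,0],"hand":1},{"linear":[0.402,0.02,-0.484],"dr":[0,-23.9,0],"hand":1}]'; python3 go.py 0.444 0.032 0.08 92.7
```

```text
t: 1.53
eef_pos: [0.3766, 0.2326, 0.2184]
tool_rot: [0.707, -0.707, -0.017, 0.017]
contact_force: [0.9, -0.2, -0.5]
gripper_width: 1.003
linear [ 0.0577  0.1383 -0.2037] dr [-0.0453  0.0156  0.0423]
t 1.5333 p [0.3766 0.2326 0.2184] head 92.71561008896184 F [ 0.9493 -0.2371 -0.4989] w 1.0033274189745278
```

```bash
python3 -m crank '[{"linear":[0.058,0.04,-0.204],"dr":[0,0,0],"hand":1},{"linear":[0.058,0.06,-0.204],"dr":[0,0,0],"hand":1},{"linear":[0.058,0.08,-0.204],"dr":[0,0,0],"hand":1},{"linear":[0.058,0.10,-0.204],"dr":[0,0,0],"hand":1},{"linear":[0.058,0.12,-0.204],"dr":[0,0,0],"hand":1},{"linear":[0.058,0.138,-0.204],"dr":[0,0,0],"hand":1},{"linear":[0.058,0.138,-0.204],"dr":[0,0,0],"hand":1},{"linear":[0.058,0.138,-0.204],"dr":[0,0,0],"hand":1}]'; python3 go.py 0.444 0.032 -0.006 92.7
python3 - <<'E'
from h import *
im=bot.read_camera("top");cv2.imwrite("pics/c2.png",cv2.resize(im[180:340,180:400],None,fx=3,fy=3,interpolation=3))
E
```

```text
t: 2.2
eef_pos: [0.4423, 0.0307, 0.0776]
tool_rot: [-0.706, 0.708, 0.013, -0.017]
contact_force: [-0.3, -0.7, 0.2]
gripper_width: 1.001
linear [0.0022 0.0836 0.0014] dr [ 0.123  -0.2283 -0.2881]
t 2.2 p [0.4423 0.0307 0.0776] head 92.47196162358469 F [-0.2882 -0.6992  0.1751] w 1.0013613133992834
```

View pics/c2.png

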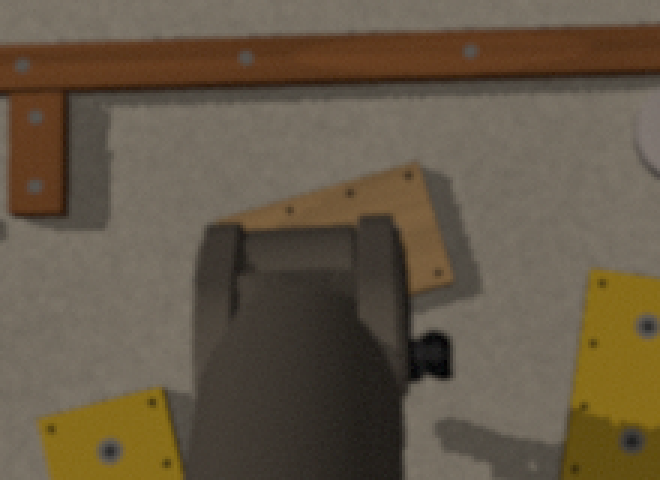

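The arm hides the fingers here, but the panel is unmoved, with its right corners at (418,163) and (450,283). I'll descend in free air behind it.

```bash
python3 -m crank '[{"linear":[0,0.03,0],"dr":[0,0,0],"hand":1},{"linear":[0,0.055,0],"dr":[0,0,0],"hand":1},{"linear":[0,0.07,0],"dr":[0,0,0],"hand":1},{"linear":[0,0.078,0],"dr":[0,0,0],"hand":1},{"linear":[0,0.082,0],"dr":[0,0,0],"hand":1},{"linear":[0,0.082,0],"dr":[0,0,0],"hand":1}]'; python3 go.py 0.596 0.039 -0.004 92.7
```

```text
t: 2.75
eef_pos: [0.4444, 0.0344, -0.0014]
tool_rot: [0.707, -0.707, -0.017, 0.017]
contact_force: [0.2, -0.5, 0.8]
gripper_width: 0.997
linear [ 0.1516  0.0027 -0.0028] dr [-0.0347  0.0778  0.048 ]
t 2.75 p [ 0.4444  0.0344 -0.0014] head 92.77785344369842 F [ 0.1529 -0.4556  0.7832] w 0.9967535060366474
```

```bash
python3 -m crank '[{"linear":[0,0.004,0],"dr":[0,0,0],"hand":1},{"linear":[0.01,0.004,0],"dr":[0,0,0],"hand":1},{"linear":[0.018,0.004,0],"dr":[0,0,0],"hand":1},{"linear":[0.026,0.004,0],"dr":[0,0,0],"hand":1},{"linear":[0.034,0.004,0],"dr":[0,0,0],"hand":1},{"linear":[0.042,0.004,0],"dr":[0,0,0],"hand":1},{"linear":[0.05,0.004,0],"dr":[0,0,0],"hand":1}]'; python3 go.py
python3 - <<'E'
from h import *
im=bot.read_camera("top");cv2.imwrite("pics/c3.png",cv2.resize(im[180:340,180:400],None,fx=3,fy=3,interpolation=3))
E
```

```text
t: 3.33
eef_pos: [0.4946, 0.0361, -0.0059]
tool_rot: [0.707, -0.707, -0.017, 0.017]
contact_force: [-3.0, -0.0, 0.4]
gripper_width: 0.998
t 3.3333 p [ 0.4946  0.0361 -0.0059] head 92.729342958145 F [-2.9801 -0.0207  0.3609] w 0.9976908016769149
```

View pics/c3.png

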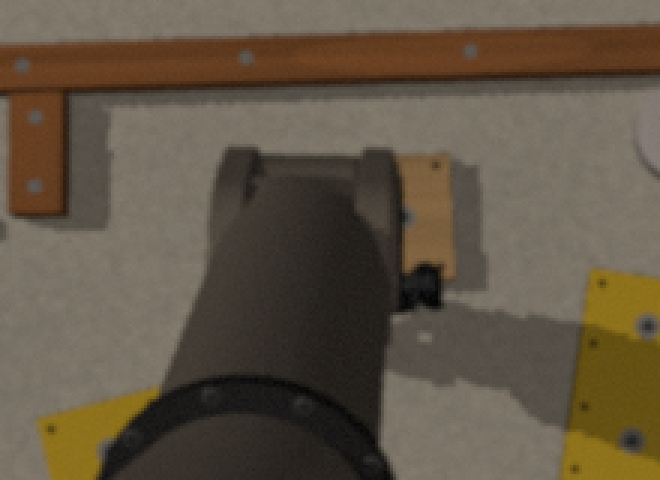

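The panel is now squared to the fingers: its right end shows upright at columns 448–455. I'll keep pushing towards the fence and slow near contact.

```bash
python3 -m crank '[{"linear":[0.008,0,0],"dr":[0,0,0],"hand":1},{"linear":[0.016,0,0],"dr":[0,0,0],"hand":1},{"linear":[0.024,0,0],"dr":[0,0,0],"hand":1},{"linear":[0.032,0,0],"dr":[0,0,0],"hand":1},{"linear":[0.04,0,0],"dr":[0,0,0],"hand":1},{"linear":[0.046,0,0],"dr":[0,0,0],"hand":1},{"linear":[0.049,0,0],"dr":[0,0,0],"hand":1}]'; python3 -m crank '[{"linear":[0.002,0,0],"dr":[0,0,0],"hand":1},{"linear":[0.004,0,0],"dr":[0,0,0],"hand":1},{"linear":[0.005,0,0],"dr":[0,0,0],"hand":1}]'
```

```text
t: 3.97
eef_pos: [0.5441, 0.0382, -0.0059]
tool_rot: [0.707, -0.707, -0.017, 0.016]
contact_force: [-2.9, -0.9, 1.9]
gripper_width: 0.999
t: 4.22
eef_pos: [0.5475, 0.0383, -0.006]
tool_rot: [-0.707, 0.707, 0.017, -0.017]
contact_force: [-3.8, -0.9, -0.5]
gripper_width: 1.0
```

```bash
python3 -m crank '[{"linear":[0.001,0,0],"dr":[0,0,0],"hand":1},{"linear":[0.002,0,0],"dr":[0,0,0],"hand":1},{"linear":[0.003,0,0],"dr":[0,0,0],"hand":1}]';python3 -m crank '[{"linear":[0.001,0,0],"dr":[0,0,0],"hand":1},{"linear":[0.002,0,0],"dr":[0,0,0],"hand":1},{"linear":[0.002,0,0],"dr":[0,0,0],"hand":1}]'
```

```text
t: 4.47
eef_pos: [0.5507, 0.0385, -0.006]
tool_rot: [0.707, -0.707, -0.017, 0.017]
contact_force: [-1.5, 0.7, 0.1]
gripper_width: 1.001
t: 4.72
eef_pos: [0.5512, 0.0386, -0.0061]
tool_rot: [0.707, -0.707, -0.016, 0.018]
contact_force: [-6.6, 0.4, 4.1]
gripper_width: 0.999
```

```bash
python3 -m crank '[{"linear":[0.001,0,0],"dr":[0,0,0],"hand":1},{"linear":[0.002,0,0],"dr":[0,0,0],"hand":1},{"linear":[0.002,0,0],"dr":[0,0,0],"hand":1}]'
```

```text
t: 4.97
eef_pos: [0.5512, 0.0385, -0.0064]
tool_rot: [-0.707, 0.707, 0.014, -0.019]
contact_force: [-11.2, -1.2, 7.3]
gripper_width: 1.0
```

The force has risen to 11 N with no further motion, so the panel is flush on the fence. Next: back off, rise, and move to the panel's -y end with shut fingers turned 90°.

```bash
python3 -m crank '[{"linear":[-0.02,-0.002,0],"dr":[0,0,0],"hand":1},{"linear":[-0.02,-0.04,0],"dr":[0,0,0],"hand":1},{"linear":[-0.02,-0.08,0],"dr":[0,0,0],"hand":0},{"linear":[0,-0.095,-0.03],"dr":[0,7,0],"hand":-1},{"linear":[0.03,-0.095,-0.07],"dr":[0,14,0],"hand":-1},{"linear":[0.055,-0.095,-0.105],"dr":[0,21,0],"hand":-1},{"linear":[0.055,-0.095,-0.12],"dr":[0,28,0],"hand":-1},{"linear":[0.055,-0.095,-0.12],"dr":[0,35,0],"hand":-1},{"linear":[0.055,-0.095,-0.12],"dr":[0,42,0],"hand":-1},{"linear":[0.055,-0.095,-0.12],"dr":[0,49,0],"hand":-1}]'; python3 go.py 0.612 -0.085 0.08 2.7
python3 - <<'E'
from h import *
im=bot.read_camera("top");cv2.imwrite("pics/c4.png",cv2.resize(im[180:340,180:400],None,fx=3,fy=3,interpolation=3))
for d in bot.cut_out("top","panel")[:4]:print(d["score"],d["extent"])
E
```

```text
t: 5.8
eef_pos: [0.6166, -0.0795, 0.0894]
tool_rot: [0.649, -0.649, 0.279, -0.281]
contact_force: [0.3, 1.0, -0.3]
gripper_width: -0.005
linear [ 0.0008  0.0094 -0.0071] dr [-0.1175 40.6014  0.0892]
t 5.8 p [ 0.6166 -0.0795  0.0894] head 43.30149316585856 F [ 0.2575  1.033  -0.2627] w -0.005185729858783199
0.91 [268.2, 108.1, 341.7, 155.1]
0.73 [258.0, 208.9, 305.3, 250.0]
0.73 [190.0, 306.9, 238.5, 353.6]
0.64 [367.6, 268.1, 419.6, 347.2]
```

View pics/c4.png

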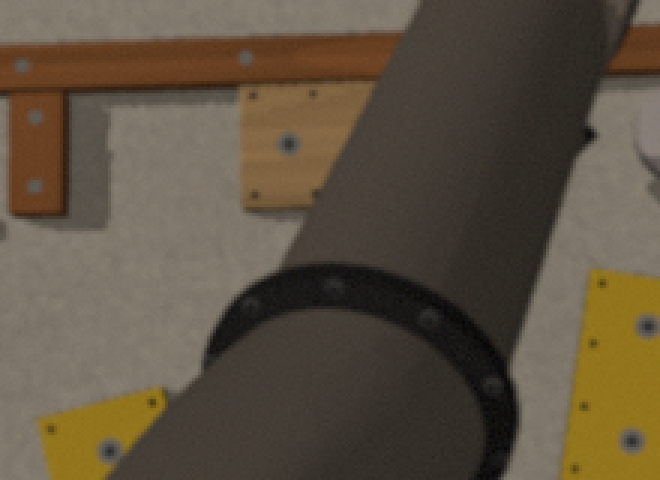

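The panel lies flush along the fence, with its left end at crop column about 242. The stop's face is at column 68.

```bash
python3 -m crank '[{"linear":[0,0,-0.007],"dr":[0,7,0],"hand":-1},{"linear":[0,0,-0.007],"dr":[0,14,0],"hand":-1},{"linear":[0,0,-0.007],"dr":[0,21,0],"hand":-1},{"linear":[0,0,-0.007],"dr":[0,28,0],"hand":-1},{"linear":[0,0,-0.007],"dr":[0,35,0],"hand":-1},{"linear":[0,0,-0.007],"dr":[0,40.6,0],"hand":-1},{"linear":[0,0,-0.007],"dr":[0,40.6,0],"hand":-1}]'
python3 - <<'E'
from h import *
a=p2w("top",np.array([[180+242/3,180+145/3],[180+452/3,180+215/3]]),.018);b=p2w("top",np.array([[180+68/3,180+150/3]]),.024)
print(a,b)
E
python3 go.py 0.610 -0.078 0.006 2.7
```

```text
t: 6.48
eef_pos: [0.6108, -0.083, 0.0891]
tool_rot: [0.514, -0.514, 0.486, -0.486]
contact_force: [-0.4, -0.7, 0.4]
gripper_width: 0.003
[[ 0.60247418  0.10338043  0.018     ]
 [ 0.55440805 -0.0461804   0.018     ]] [[0.59583854 0.22596442 0.024     ]]
linear [-0.0051  0.0831 -0.0006] dr [-0.044   0.4795  0.0338]
t 6.4833 p [ 0.6108 -0.083   0.0891] head 3.179559934384203 F [-0.436  -0.7121  0.3791] w 0.0026616576972945728
```

```bash
python3 -m crank '[{"linear":[0,0.03,0],"dr":[0,0.4,0],"hand":-1},{"linear":[0,0.055,0],"dr":[0,0.4,0],"hand":-1},{"linear":[0,0.072,0],"dr":[0,0.4,0],"hand":-1},{"linear":[0,0.08,0],"dr":[0,0.4,0],"hand":-1},{"linear":[0,0.083,0],"dr":[0,0.4,0],"hand":-1},{"linear":[0,0.083,0],"dr":[0,0.4,0],"hand":-1}]'; python3 go.py 0.606 0.045 0.006 2.7
```

```text
t: 6.98
eef_pos: [0.6105, -0.0835, 0.006]
tool_rot: [-0.512, 0.512, -0.487, 0.487]
contact_force: [-0.4, -1.0, 1.0]
gripper_width: -0.006
linear [-0.1286  0.      0.0019] dr [ 0.0003  0.1492 -0.0003]
t 6.9833 p [ 0.6105 -0.0835  0.006 ] head 2.849236195449507 F [-0.4494 -0.9609  0.9704] w -0.005762557591218795
```

```bash
python3 -m crank '[{"linear":[-0.01,0,0],"dr":[0,0,0],"hand":-1},{"linear":[-0.02,0,0],"dr":[0,0,0],"hand":-1},{"linear":[-0.028,0,0],"dr":[0,0,0],"hand":-1},{"linear":[-0.036,0,0],"dr":[0,0,0],"hand":-1},{"linear":[-0.044,0,0],"dr":[0,0,0],"hand":-1},{"linear":[-0.052,0,0],"dr":[0,0,0],"hand":-1},{"linear":[-0.06,0,0],"dr":[0,0,0],"hand":-1},{"linear":[-0.068,0,0],"dr":[0,0,0],"hand":-1},{"linear":[-0.076,0,0],"dr":[0,0,0],"hand":-1},{"linear":[-0.084,0,0],"dr":[0,0,0],"hand":-1}]'; python3 go.py 0.6045 0.055 0.006 2.7
python3 - <<'E'
from h import *
im=bot.read_camera("top");cv2.imwrite("pics/c5.png",cv2.resize(im[180:340,180:400],None,fx=3,fy=3,interpolation=3))
E
```

```text
t: 7.82
eef_pos: [0.6063, 0.0012, 0.0061]
tool_rot: [-0.512, 0.512, -0.488, 0.488]
contact_force: [0.3, -4.1, 1.9]
gripper_width: -0.0
linear [-0.0538  0.0001  0.0008] dr [-0.0004  0.0084  0.0082]
t 7.8167 p [0.6063 0.0012 0.0061] head 2.708431804247285 F [ 0.2573 -4.0844  1.9271] w -0.0003179172176551021
```

View pics/c5.png

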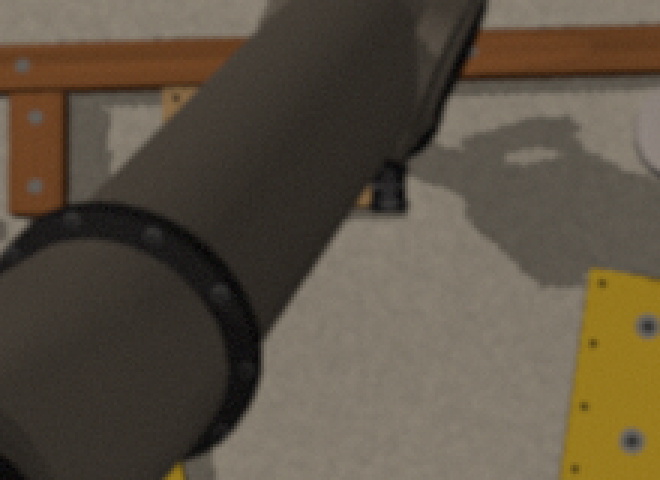

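The panel is sliding along the fence, with its left end now at column about 163 and the stop's face at 68. That leaves roughly 66 mm.

```bash
python3 -m crank '[{"linear":[-0.008,0,0],"dr":[0,0,0],"hand":-1},{"linear":[-0.016,0,0],"dr":[0,0,0],"hand":-1},{"linear":[-0.024,0,0],"dr":[0,0,0],"hand":-1},{"linear":[-0.032,0,0],"dr":[0,0,0],"hand":-1},{"linear":[-0.04,0,0],"dr":[0,0,0],"hand":-1},{"linear":[-0.047,0,0],"dr":[0,0,0],"hand":-1},{"linear":[-0.053,0,0],"dr":[0,0,0],"hand":-1},{"linear":[-0.057,0,0],"dr":[0,0,0],"hand":-1}]';python3 -m crank '[{"linear":[-0.002,0,0],"dr":[0,0,0],"hand":-1},{"linear":[-0.003,0,0],"dr":[0,0,0],"hand":-1},{"linear":[-0.004,0,0],"dr":[0,0,0],"hand":-1}]'
```

```text
t: 8.53
eef_pos: [0.6034, 0.0589, 0.0059]
tool_rot: [0.512, -0.512, 0.488, -0.488]
contact_force: [0.1, -1.5, -0.8]
gripper_width: 0.002
t: 8.78
eef_pos: [0.6033, 0.0612, 0.006]
tool_rot: [-0.512, 0.512, -0.488, 0.488]
contact_force: [0.0, -1.8, -0.7]
gripper_width: -0.005
```

```bash
python3 -m crank '[{"linear":[-0.001,0,0],"dr":[0,0,0],"hand":-1},{"linear":[-0.002,0,0],"dr":[0,0,0],"hand":-1},{"linear":[-0.002,0,0],"dr":[0,0,0],"hand":-1}]'
```

```text
t: 9.03
eef_pos: [0.6033, 0.0634, 0.0061]
tool_rot: [0.512, -0.512, 0.488, -0.488]
contact_force: [0.5, -0.9, -0.7]
gripper_width: -0.001
```

```bash
python3 -m crank '[{"linear":[-0.001,0,0],"dr":[0,0,0],"hand":-1},{"linear":[-0.002,0,0],"dr":[0,0,0],"hand":-1},{"linear":[-0.002,0,0],"dr":[0,0,0],"hand":-1}]'; python3 -m crank '[{"linear":[-0.001,0,0],"dr":[0,0,0],"hand":-1},{"linear":[-0.002,0,0],"dr":[0,0,0],"hand":-1},{"linear":[-0.002,0,0],"dr":[0,0,0],"hand":-1}]'
```

```text
t: 9.28
eef_pos: [0.6033, 0.0656, 0.0061]
tool_rot: [0.512, -0.512, 0.488, -0.488]
contact_force: [-0.1, -1.5, -1.3]
gripper_width: 0.001
t: 9.53
eef_pos: [0.6032, 0.0677, 0.0061]
tool_rot: [0.512, -0.512, 0.488, -0.488]
contact_force: [-0.5, -1.9, -1.0]
gripper_width: 0.002
```

```bash
python3 -m crank '[{"linear":[-0.001,0,0],"dr":[0,0,0],"hand":-1},{"linear":[-0.002,0,0],"dr":[0,0,0],"hand":-1},{"linear":[-0.002,0,0],"dr":[0,0,0],"hand":-1}]'
```

```text
t: 9.78
eef_pos: [0.6031, 0.0696, 0.0061]
tool_rot: [0.512, -0.512, 0.488, -0.488]
contact_force: [0.8, -2.0, 0.1]
gripper_width: -0.001
```

```bash
python3 -m crank '[{"linear":[-0.001,0,0],"dr":[0,0,0],"hand":-1},{"linear":[-0.002,0,0],"dr":[0,0,0],"hand":-1},{"linear":[-0.002,0,0],"dr":[0,0,0],"hand":-1}]'
python3 - <<'E'
from h import *
for c,k in(("top",(180,320,160,360)),("scene",(180,340,260,460))):
    im=bot.read_camera(c);cv2.imwrite(f"pics/c6{c}.png",cv2.resize(im[k[0]:k[1],k[2]:k[3]],None,fx=2.5,fy=2.5,interpolation=3))
a=cv2.imread("pics/c6top.png");b=cv2.imread("pics/c6scene.png");b=cv2.resize(b,(500,400));cv2.imwrite("pics/c6.png",np.vstack([a[:200],b]) if 0 else np.vstack([cv2.resize(a,(286,200)).copy() if 0 else a[:200,:500],b]))
E
```

```text
t: 10.03
eef_pos: [0.6031, 0.0697, 0.0061]
tool_rot: [-0.511, 0.512, -0.488, 0.489]
contact_force: [0.6, -5.3, -1.2]
gripper_width: -0.005
```

View pics/c6.png

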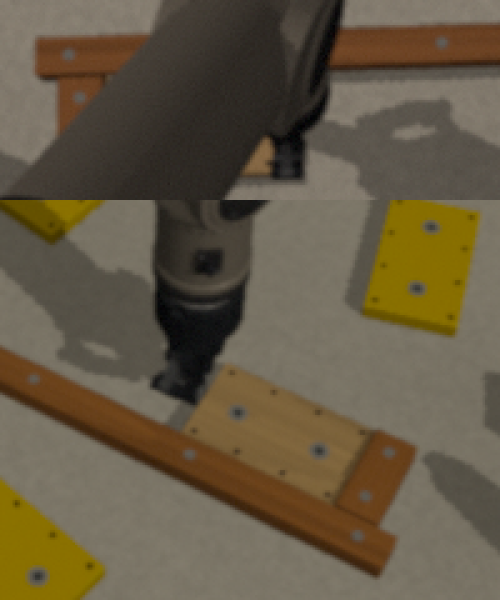

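The scene view (lower half) shows the panel tucked into the corner, its long edge on the fence and its end on the stop at about (350,480). One firmer press on the end, then I'll retreat and re-press the long edge.

```bash
python3 -m crank '[{"linear":[-0.001,0,0],"dr":[0,0,0],"hand":-1},{"linear":[-0.002,0,0],"dr":[0,0,0],"hand":-1},{"linear":[-0.002,0,0],"dr":[0,0,0],"hand":-1}]'; python3 -m crank '[{"linear":[0.02,-0.002,0],"dr":[0,0,0],"hand":-1},{"linear":[0.02,-0.04,0],"dr":[0,0,0],"hand":-1},{"linear":[0.02,-0.08,0],"dr":[0,0,0],"hand":-1},{"linear":[0,-0.09,-0.04],"dr":[0,-7,0],"hand":1},{"linear":[-0.03,-0.09,-0.08],"dr":[0,-14,0],"hand":1},{"linear":[-0.07,-0.09,-0.08],"dr":[0,-21,0],"hand":1},{"linear":[-0.08,-0.09,-0.08],"dr":[0,-28,0],"hand":1},{"linear":[-0.08,-0.09,-0.08],"dr":[0,-35,0],"hand":1},{"linear":[-0.08,-0.09,-0.08],"dr":[0,-42,0],"hand":1},{"linear":[-0.08,-0.09,-0.08],"dr":[0,-49,0],"hand":1}]'; python3 go.py 0.52 0.148 0.08 92.7
```

```text
t: 10.38
eef_pos: [0.6032, 0.0697, 0.0062]
tool_rot: [-0.51, 0.512, -0.487, 0.49]
contact_force: [0.8, -9.1, -0.3]
gripper_width: 0.002
t: 11.22
eef_pos: [0.5188, 0.1513, 0.0964]
tool_rot: [0.669, -0.669, 0.229, -0.229]
contact_force: [-0.1, -0.3, -0.1]
gripper_width: 0.976
linear [ 0.0029  0.0164 -0.0019] dr [ -0.0685 -40.5229  -0.0192]
t 11.2167 p [0.5188 0.1513 0.0964] head 52.17710567690542 F [-0.0602 -0.2623 -0.1057] w 0.9760562198525081
```

```bash
python3 -m crank '[{"linear":[0,0,0],"dr":[0,-7,0],"hand":1},{"linear":[0,0,0],"dr":[0,-14,0],"hand":1},{"linear":[0,0,0],"dr":[0,-21,0],"hand":1},{"linear":[0,0,0],"dr":[0,-28,0],"hand":1},{"linear":[0,0,0],"dr":[0,-35,0],"hand":1},{"linear":[0,0,0],"dr":[0,-40.5,0],"hand":1},{"linear":[0,0,0],"dr":[0,-40.5,0],"hand":1}]'; python3 -m crank '[{"linear":[0,0.035,0],"dr":[0,0,0],"hand":1},{"linear":[0,0.065,0],"dr":[0,0,0],"hand":1},{"linear":[0,0.085,0],"dr":[0,0,0],"hand":1},{"linear":[0,0.097,0],"dr":[0,0,0],"hand":1},{"linear":[0,0.102,0],"dr":[0,0,0],"hand":1},{"linear":[0,0.102,0],"dr":[0,0,0],"hand":1}]'; python3 go.py 0.545 0.15 -0.006 92.7
```

```text
t: 11.8
eef_pos: [0.5191, 0.1502, 0.0963]
tool_rot: [0.707, -0.707, -0.015, 0.015]
contact_force: [-0.5, -0.2, -0.3]
gripper_width: 1.0
t: 12.3
eef_pos: [0.5188, 0.1496, -0.0066]
tool_rot: [-0.707, 0.707, 0.013, -0.014]
contact_force: [-0.0, 1.1, -0.3]
gripper_width: 0.996
linear [ 0.0262 -0.0006 -0.0006] dr [ 0.0246 -0.5506 -0.0731]
t 12.3 p [ 0.5188  0.1496 -0.0066] head 92.14946160889164 F [-0.0313  1.1003 -0.2926] w 0.9960064703553801
```

```bash
python3 -m crank '[{"linear":[0.008,0,0],"dr":[0,-0.5,0],"hand":1},{"linear":[0.016,0,0],"dr":[0,-0.5,0],"hand":1},{"linear":[0.021,0,0],"dr":[0,-0.5,0],"hand":1},{"linear":[0.024,0,0],"dr":[0,-0.5,0],"hand":1},{"linear":[0.026,0,0],"dr":[0,-0.5,0],"hand":1},{"linear":[0.0275,0,0],"dr":[0,-0.5,0],"hand":1},{"linear":[0.029,0,0],"dr":[0,-0.5,0],"hand":1},{"linear":[0.029,0,0],"dr":[0,-0.5,0],"hand":1}]'; python3 go.py
```

```text
t: 12.97
eef_pos: [0.5459, 0.1506, -0.0063]
tool_rot: [-0.707, 0.707, 0.015, -0.018]
contact_force: [-7.0, -1.1, 4.6]
gripper_width: 1.0
t 12.9667 p [ 0.5459  0.1506 -0.0063] head 92.72062743230381 F [-7.0219 -1.1083  4.6419] w 1.0000586143722372
```

```bash
python3 -m crank '[{"linear":[-0.01,0,0],"dr":[0,0,0],"hand":1},{"linear":[-0.03,-0.005,0],"dr":[0,0,0],"hand":1},{"linear":[-0.04,-0.045,0],"dr":[0,0,0],"hand":1},{"linear":[-0.05,-0.085,0],"dr":[0,0,0],"hand":1},{"linear":[-0.06,-0.125,0],"dr":[0,0,0],"hand":1},{"linear":[-0.07,-0.165,0],"dr":[0,0,0],"hand":1},{"linear":[-0.08,-0.2,0.01],"dr":[0,0,0],"hand":1},{"linear":[-0.1,-0.23,0.04],"dr":[0,0,0],"hand":1},{"linear":[-0.12,-0.23,0.08],"dr":[0,0,0],"hand":1},{"linear":[-0.14,-0.23,0.11],"dr":[0,0,0],"hand":1}]'; python3 -m crank '[{"linear":[-0.02,0,0.04],"dr":[0,0,0],"hand":1},{"linear":[-0.04,0,0.08],"dr":[0,0,0],"hand":1},{"linear":[-0.06,0,0.12],"dr":[0,0,0],"hand":1},{"linear":[-0.08,0,0.16],"dr":[0,0,0],"hand":1},{"linear":[-0.1,0,0.2],"dr":[0,0,0],"hand":1},{"linear":[-0.12,0,0.24],"dr":[0,0,0],"hand":1},{"linear":[-0.12,0,0.26],"dr":[0,0,0],"hand":1},{"linear":[-0.12,0,0.26],"dr":[0,0,0],"hand":1},{"linear":[-0.12,0,0.26],"dr":[0,0,0],"hand":1}]'
python3 - <<'E'
from h import *
np.set_printoptions(precision=4,suppress=True)
im=bot.read_camera("top")
a=cv2.resize(im[185:265,170:440],None,fx=2.9,fy=2.9,interpolation=3)
s=bot.read_camera("scene")[190:340,290:450];s=cv2.resize(s,None,fx=2.3,fy=2.3,interpolation=3)
c=np.zeros((a.shape[0]+s.shape[0],a.shape[1],3),np.uint8);c[:len(a)]=a;c[len(a):,:s.shape[1]]=s;cv2.imwrite("pics/c7.png",c)
m,w=quad("top","panel",.018,np.array([.6,.15]));print("panel",cv2.minAreaRect((w*1000).astype(np.float32)))
m,w=quad("top","stop",.024,np.array([.59,.25]));print("stop",cv2.minAreaRect((w*1000).astype(np.float32)))
for n,z,p in(("tin",.028,[.615,-.208]),("cone",.01,[.58,.4]),("hammer",.01,[.5,-.4]),("offcut",.018,[.447,.343])):
    for d in bot.search_frame("top",n)[:1]: print(n,d["score"],d["extent"])
E
```

```text
t: 13.8
eef_pos: [0.4048, 0.2543, 0.2268]
tool_rot: [0.709, -0.705, -0.018, 0.014]
contact_force: [0.8, 1.6, -0.4]
gripper_width: 1.0
t: 14.55
eef_pos: [0.27, 0.5085, 0.2236]
tool_rot: [0.707, -0.707, -0.018, 0.018]
contact_force: [-0.2, -0.9, -0.2]
gripper_width: 0.998
panel ((599.5639038085938, 153.80926513671875), (92.63282775878906, 150.54559326171875), 2.6290035247802734)
stop ((593.4977416992188, 249.77459716796875), (91.75634002685547, 40.69389343261719), 3.128347158432007)
tin 0.69 [394.8, 206.3, 424.9, 241.6]
cone 0.6 [100.2, 224.2, 138.4, 254.1]
hammer 0.93 [469.4, 218.5, 510.0, 336.8]
offcut 0.82 [118.9, 281.5, 162.4, 317.2]
```

View pics/c7.png

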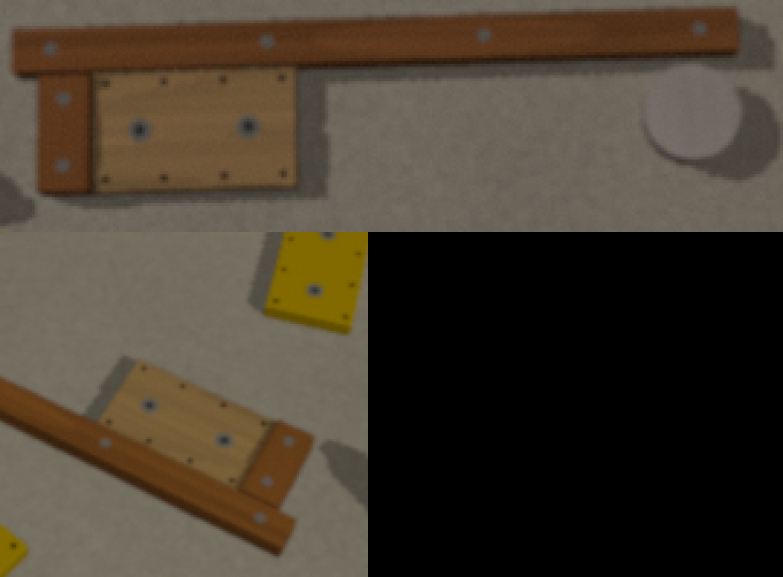

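The panel sits in the corner: its left end meets the stop at column about 93 and its top edge meets the fence at rows 67–72. The tin is still at (692,112), unchanged once the crop shift is allowed for. Handing in.

```bash
python3 -c "
from station import bot
print(bot.hand_in())"
```

```text
the job is handed in; nothing more can be done
None
```

I pushed the plywood panel into the jig, with its long edge on the fence and its end on the stop block. The job was handed in at about 15 s and the hand-in reports no verdict.

- **How it was moved:** The open fingers squared the panel and pushed it onto the fence, contacting at about 11 N. The shut fingers then slid it along to the stop, contacting at about 9 N. A last press on the long edge read 7 N at the expected position. It was only pushed, never gripped.
- **Final position:** In the last top picture the panel was turned 2.6° against the fence's 2.7°. Its centre was about 96 mm from the stop's centre, where perfect contact would be 95 mm. Both camera views show no gap at the fence or the stop. Camera calibration is only good to about 2 mm, so the push forces are the stronger evidence of contact.
- **Other items:** The tin, thread cone, hammer and offcut were detected within a few pixels of their starting places, about as much as the detections scatter. I never pushed or went near the yellow look-alike boards. The arm was clear of everything at the end.

No check failed or disagreed beyond those few-pixel differences.

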